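# Seat a seatpost tube in V-blocks against its stop and clamp it

### The job

Get the seatpost tube ready for cutting: take it from the plywood rest and, keeping it in the grip, lower it gently into the two V-blocks until it beds in both; then, still bedded, slide it along the Vs until it presses lightly but surely against the end stop. Let go of it there and swing the clamp lever over by its black handle, down until its sprung rubber pad presses firmly on the tube; leave it clamped, tight against the stop, and let go. Do not ram the tube into the blocks or the stop, and leave the other things on the bench where they are.

Things in the scene. Friction and masses are not known exactly. Their poses are not given: they have to be found in the camera images.
- tube_mid (a point): Middle of the loose plain aluminium tube, 32 mm dia, 230 long, 0.15 to 0.3 kg. On its axis, half-way along; y axis along the tube. It starts level on the plywood rest, 34 mm above the bench. Free to grip across the middle: the rest's ledges (24 high) lie 54 to 76 mm either side of the rest's middle (the tube is up to 12 mm off it lengthways); between them the rest is a plate 6 thick.
- fixture: Steel fixture bolted to the bench; origin at its underside's centre, z up, y along the Vs. Base plate 150 (x) x 210 (y) x 10 mm. Two V-blocks, 70 wide (x), 24 long (y), at y = +70 and -70 mm (116 mm free between them for the gripper), 90-degree Vs centred on x = 0, 40 wide at the top. The blocks are rigidly locked at a height that is not measured (see block_top).
- block_top (a point): Point at x = 0, y = 0 of the fixture, 50 mm above the bench: the lowest level the tops of the V-blocks can have; both stand 0 to 14 mm higher, differing each time. A bedded tube's axis is 2.6 mm above the block tops, so 52.6 to 66.6 mm above the bench. Blocks and stop are rigid: bed and slide the tube by feel, at about 3 to 8 N; never over 30 N on the stop or 50 N on the V faces (30 N of push).
- stop: Rigid steel end stop, upright plate 50 wide (x), 10 thick, 75 high, fixed beyond the fixture's -y end in line with the Vs. Origin on the bench under the middle of the face that the tube must meet; axes parallel to the fixture's, y pointing from the face to the V-blocks. A tube bearing on it has its middle 115 mm from the face. The face lies 103 to 127 mm from the fixture's origin.
- clamp (a joint): Angle of the clamp lever, rad: 1.65 to 1.85 (upright, open) at the start, 0 level. It swings from upright over the +y block towards the fixture's -x side; the pad meets a bedded tube at about +0.11 (blocks highest) to -0.12 (lowest) and should be pressed 0.07 rad further; end of travel -0.3. Stiff hinge, stays where left: about 6 N at the handle swings it, 9 to 11 N when the pad presses firmly.
- hinge (a point): The clamp's hinge, at fixture x = 60, y = 70 mm, 95 mm above the bench. The hinge axis is parallel to the fixture's y; the lever is a flat bar 14 wide (y), 10 thick, reaching 135 mm to its handle, standing up when open (to 240 mm: carry the tube over above it) between two cheeks 105 mm high.
- clamp_grip (a point): Grip point on the axis of the lever's black round handle, 14 mm dia, 64 long, parallel to the fixture's y and standing out to +y from the lever's end. The point is 34 mm beyond the lever's centre line (fixture y = 104), 135 mm from the hinge axis; about 230 mm above the bench when open; shut on a tube near fixture x = -75, 70 to 100 mm above the bench. The handle turns between the fingers.
- pad: Sprung round rubber pad under the lever, 18 mm dia, 60 mm from the hinge axis, its face 19 mm below the lever's centre line when unpressed; origin at the middle of its face, which bears on the tube's top when the clamp is shut. Spring 2 N to start it, then 2 N per mm, 7 mm travel; 2 to 5 mm of squeeze is a firm hold.
- grease: bystander: white grease jar, 60 dia x 75 tall (mm); origin at its underside
- driver: bystander: black-handled screwdriver lying flat, 200 long (mm); origin at its underside
- tape: bystander: roll of yellow tape lying flat, 90 dia x 24 (mm); origin at its underside
- stem: bystander: black handlebar stem, about 115 x 50 x 40 (mm); origin at its underside
- sprocket: bystander: steel sprocket cluster lying flat, 90 dia x 26 (mm); origin at its underside
- spacer: bystander: small aluminium spacer ring, 38 dia x 12, lying between the work places (mm); origin at its underside
There are look-alikes about, which are no part of the job. What is shaped like the stop but turquoise is not meant. What is shaped like the part that bears tube_mid but yellow is not meant.

How it is judged:
On the way, in this order (a step that is already met when the one before it is completed fails the run):
1. the tube, in the grip, bears in the two V-blocks, centred (x of tube_mid in the frame of fixture between -0.002 and 0.002 m and angle between the y axis of tube_mid and the y axis of fixture, either way round below 0.025 rad and contact force between tube and fixture above 1 N and contact force between the fingers and tube above 0.5 N), for 0.1 s.
2. bedded in the Vs, the tube presses on the end stop with at least 2 N (x of tube_mid in the frame of fixture between -0.002 and 0.002 m and angle between the y axis of tube_mid and the y axis of fixture, either way round below 0.025 rad and contact force between tube and fixture above 0.3 N and contact force between tube and stop above 2 N), for 0.1 s.
At the end, for the whole second after the job is handed in: The tube lies bedded in the Vs (bearing on the fixture with over 1 N, its middle within 2 mm of the Vs' middle plane, parallel to them within 0.025 rad), its end within 1.5 mm of the stop, the clamp's pad pressing on it with over 4 N, at rest and released (x of tube_mid in the frame of fixture between -0.002 and 0.002 m and angle between the y axis of tube_mid and the y axis of fixture, either way round below 0.025 rad and contact force between tube and fixture above 1 N and y of tube_mid in the frame of stop below 0.1165 m and contact force between pad and tube above 4 N and linear speed of tube below 0.01 m/s); the robot touches nothing.
It fails at once if the tube is rammed into the stop (over 30 N) (contact force between tube and stop above 30 N).
It fails at once if the tube is forced or dropped onto the fixture (over 50 N) (contact force between tube and fixture above 50 N).
It fails at once if the tube falls to the bench (height (world z) of tube_mid below 0.026 m).
It fails at once if another thing on the bench is moved more than 30 mm (distance of any of grease, driver, tape, stem, sprocket, spacer from where it was at the start of the episode above 0.03 m).
It also fails if it takes over 72 s, if anything falls off the work surface, if the arm or the gripper's body presses on something with over 40 N, if the wrist force passes 120 N, or if a joint passes its speed limit or range.

### The arm

A 6-joint arm with a two-finger parallel gripper is mounted at the origin on the work surface. World frame = base frame: x ahead of the robot, y to its left, z up, the work surface at z = 0. Lengths are in m, angles in rad, forces in N, time in s.
With the tool pointing down it reaches from about 0.325 to 0.9 m from the base axis. Payload 3.5 kg.
Tool frame: the origin (TCP) lies on the centre line of the jaws, within the pads' length; the fingertips stand 25 mm ahead of it and the grasp point (between the pads) lies 6 mm ahead of it; z points along the fingers, y is the direction in which the jaws open and shut (so a half turn about z gives the same grasp; the last joint's range is limited). The gripper opens to 85 mm and grips with 20 to 120 N. Pads are 22 mm wide; open, the fingers measure 114 mm over their backs; the gripper's body (76 mm by 85 mm) begins 54 mm behind the grasp point. The pads swing forward as they close: fully open they stand 13 mm farther back than shut.
Start: joints at [1.138, 0.276, -0.026, 1.268, 0, 1.467], TCP at [0.202, 0.591, 0.256] pointing down, gripper open.
Joint ranges: [-3.12, 3.12], [-0.85, 1.88], [-1.08, 1.24], [-1.95, 2.15], [-1.57, 1.53], [-3.14, 3.14]. Speed limits (rad/s): [2.57, 2.57, 3.14, 3.14, 3.14, 3.14].

### API

Orientations are given as a unit quaternion [x, y, z, w].
In Python, from bench import ctrl gives the robot as it stands. The module is installed in compiled form; this text tells all that it offers.
- The arm moves only by the tool drive_tool, never from a script. Its argument "plan" is text: rows parted by semicolons, each of 7 numbers parted by spaces: the turn, a rotation vector about the tool's x, y, z in rad, then the shift along the tool's x, y, z in m, then the opening, from 0 (shut) to 1 (fully open). A call has 1 to 20 rows; each row shifts and turns the commanded pose from where the row before left it, along the tool's axes as they then stand; what a row does not reach is not made up. A row lasts 1/12 s, in which the tool goes at most 41.7 mm and 7.16 degrees, less where a joint would pass 70% of its speed; a pose out of reach is approached as far as the arm can. A call is refused whole if a number of a shift passes 0.0417 or a number of a turn 0.125, either way. A call with a gripper value outside its range is refused whole. The fingers move at their own pace and stop on an object; "grip_force" is the grip in N (left out, the last holds). Time passes only in rows, so rows that do not move let the fingers close. It gives the time, the measured TCP pose, the force and the opening at its end, in the units of the state.
- ctrl.get_state(): the state, without advancing time (a new reading comes with each control period).
- ctrl.grab_frame(name): name is "scene" or "top"; returns the picture (400x640x3 uint8, red, green, blue); there is no depth.
- ctrl.camera_params(name): a dict with "fx", "fy", "cx", "cy" (pixels), "rvec" (rotation vector, rad) and "tvec" (3), from world to camera coordinates, as OpenCV has them. Camera axes: x right, y down, z forward; pixel columns grow to the right and rows downward; lengths in m; the calibration is good to about 2 mm. A picture is of the moment at which its call begins. camera_params takes no time and is no camera call.
- ctrl.job_done(): hands the job in, once; it reports no verdict.
The state is a dict: "time_s": time; "qpos": joint angles; "qd": joint speeds; "tau": joint torques, N m; "position": TCP position; "tool_rot": TCP orientation; "force": force on the tool from outside, world axes, zero at the start; "ft_torque": the same for the moment, N m; "grip_width": opening from 0.0 (shut) to 1.0 (fully open).
Only numpy, scipy, OpenCV 4.12 (cv2) and the standard library are available. Lean on these libraries where they do the work, as an engineer would, in place of code of your own. Each camera call takes 0.05 s, during which the arm holds its last target. There are 200 camera calls.

## Working session

There is one attempt and no reset: what is moved stays moved. The work goes in short steps, Python scripts to look and compute and a tool call to move; the robot and the scene stay as the last step left them, time stands still between calls to the robot, and variables do not carry over. Pictures are saved under pics/ and viewed, about 8 in all and at most 12, crops included, and the job is handed in when it is done.

Besides the shell and the picture viewer there is one more tool, called after ">>>" as a command line: name --argument value ..., lists and objects as JSON in quotes. drive_tool: Moves the arm, as the interface text tells. Its arguments: {"type":"object","properties":{"plan":{"type":"string"},"grip_force":{"type":"number"}},"required":["plan"]}

```bash
mkdir -p pics; cat > h.py <<'E'
import numpy as np, cv2
from bench import ctrl
def P(n):
    p=ctrl.camera_params(n); K=np.array([[p['fx'],0,p['cx']],[0,p['fy'],p['cy']],[0,0,1.]])
    return K,np.array(p['rvec'],float),np.array(p['tvec'],float)
def proj(n,X):
    K,r,t=P(n); return cv2.projectPoints(np.array(X,float).reshape(-1,1,3),r,t,K,None)[0].reshape(-1,2)
def px(n,u,v,z):
    K,r,t=P(n); R=cv2.Rodrigues(r)[0]; d=R.T@np.linalg.inv(K)@[u,v,1]; c=-R.T@t
    return c+d*(z-c[2])/d[2]
def snap(n,f,box=None,s=1):
    im=ctrl.grab_frame(n)[:,:,::-1].copy(); cv2.imwrite('pics/raw_'+f,im)
    if box: im=im[box[1]:box[3],box[0]:box[2]]
    cv2.imwrite('pics/'+f,cv2.resize(im,None,fx=s,fy=s,interpolation=cv2.INTER_CUBIC))
E
python3 - <<'E'
from h import *
snap('top','t0.png',None,1.25); snap('scene','s0.png',None,1.25)
print(ctrl.get_state())
for n in('top','scene'):
    K,r,t=P(n);R=cv2.Rodrigues(r)[0];print(n,K[0,0],-R.T@t,R[2])
E
```

```text
{'time_s': 0.1, 'qpos': array([ 1.13758833e+00,  2.77075435e-01, -2.77345711e-02,  1.26799865e+00,
       -2.10685057e-06,  1.46742189e+00]), 'qd': array([-0.0022278 , -0.00026748,  0.00474088, -0.00038084, -0.00035081,
       -0.00115626]), 'tau': array([ 7.99996342e-04, -4.46706498e+01,  2.96128625e+01,  8.44763126e-03,
       -5.37206154e-05,  3.87457000e-08]), 'position': array([0.2021492 , 0.59071926, 0.25526429]), 'tool_rot': array([ 1.64170157e-01,  9.86431522e-01, -9.70447083e-04, -2.65702159e-04]), 'force': array([-0.59303158,  0.60550531, -0.00148332]), 'ft_torque': array([ 0.0348633 ,  0.00901044, -0.01761568]), 'grip_width': 0.998478720404578}
top 474.294986915111 [ 0.29548995 -0.01465499  1.43298282] [ 0.16331102  0.0187764  -0.98639594]
scene 394.7776289284719 [ 1.00210988 -0.30582417  0.82694308] [-0.52363258  0.29910997 -0.79771056]
```

View pics/t0.png

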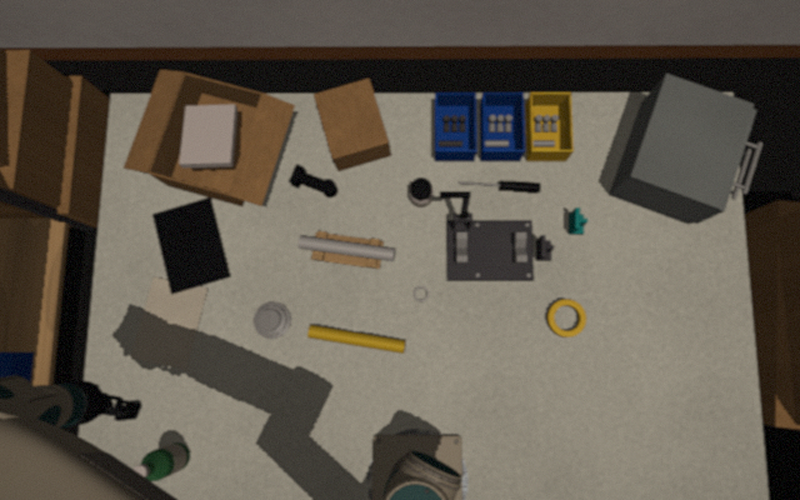

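View pics/s0.png

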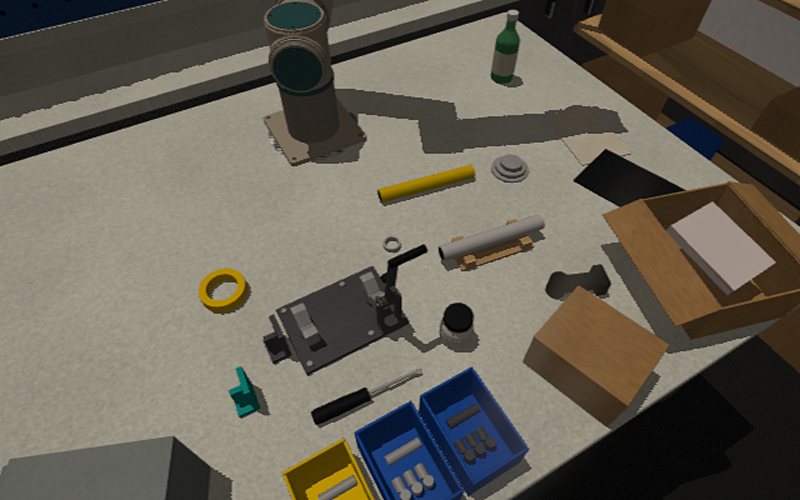

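Candidates (top, 800-px view). Tube: silver bar on wood rest (347,248) or yellow bar (357,338); I choose the silver one. Stop: dark block at the fixture's right end (543,247) or turquoise (577,221); I choose the dark one. Next, a close crop to check.

```bash
python3 - <<'E'
from h import *
a=cv2.imread('pics/raw_t0.png')[140:235,230:450]
cv2.imwrite('pics/c1.png',cv2.resize(a,None,fx=3.6,fy=3.6,interpolation=cv2.INTER_CUBIC)*1)
b=cv2.imread('pics/raw_s0.png')[165:305,200:440]
b=cv2.convertScaleAbs(b,alpha=1.5)
cv2.imwrite('pics/c2.png',cv2.resize(b,None,fx=3.3,fy=3.3,interpolation=cv2.INTER_CUBIC))
E
```

```text
(no output)
```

View pics/c1.png

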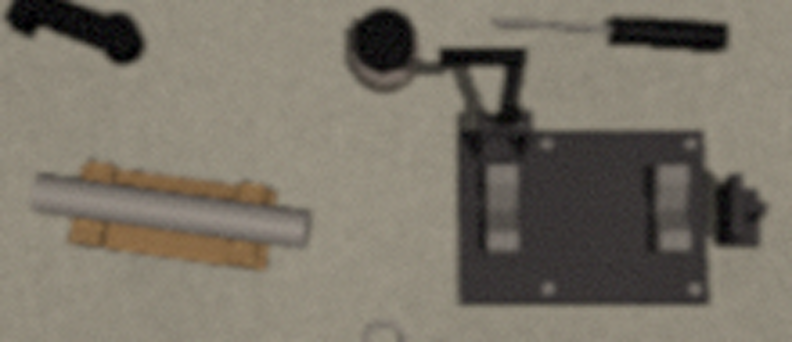

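View pics/c2.png

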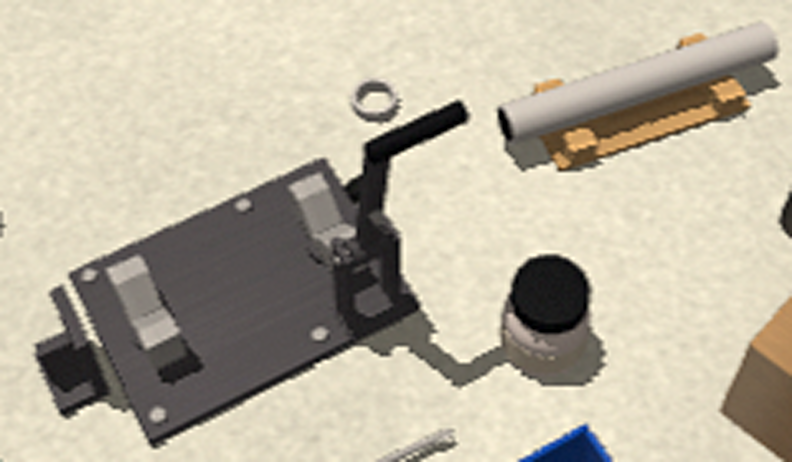

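```bash
python3 - <<'E'
from h import *
from scipy.optimize import least_squares as LS
T=lambda p:(230+p[0]/3.6-.36,140+p[1]/3.6-.36); S=lambda p:(200+p[0]/3.3-.35,165+p[1]/3.3-.35)
# fixture: world axes ~ x up in img, y left ; fixture x->world x
top={(.075,.105):(460,131),(.075,-.105):(703,131),(-.075,-.105):(708,303),(-.075,.105):(459,303)}
sc={(-.075,.105):(322,160),(-.075,-.105):(70,275),(.075,-.105):(153,438),(.075,.105):(418,303)}
def fit(tt,ss,names,z):
  def f(q):
    c,s=np.cos(q[2]),np.sin(q[2]); r=[]
    for n,d,M in names:
      for k,p in d.items():
        r+=list(proj(n,[q[0]+c*k[0]-s*k[1],q[1]+s*k[0]+c*k[1],z])[0]-M(p))
    return np.array(r)
  s=LS(f,[.4,-.1,0]); return s.x,s.fun.round(1)
print('both',fit(0,0,[('top',top,T),('scene',sc,S)],.01))
print('top',fit(0,0,[('top',top,T)],.01)); print('sc',fit(0,0,[('scene',sc,S)],.01))
# blocks tops (top cam)
for z in(.05,.064):
  print('blocks',z,[px('top',*T(p),z).round(4) for p in((503,165),(503,250),(674,165),(674,250))])
print('handle', [px('top',*T(p),.228).round(3) for p in((443,57),(524,57))])
print('tube top', [px('top',*T(p),.034).round(4) for p in((36,192),(305,228.5))])
print('tube sc', [px('scene',*S(p),.034).round(4) for p in((506,122),(773,42))])
print('grease',px('top',*T((384,42)),.075), 'spacer',px('top',*T((383,335)),.012))
print('stop scene top-edge? ',[px('scene',*S(p),.075).round(3) for p in((60,290),(98,370))])
E
```

```text
both (array([ 0.53816694, -0.17346204,  0.00686504]), array([-0.9, -0.6,  0.3, -0.9,  0.6,  0.1, -0.1,  0.3,  0.5, -1.8, -1. ,
       -0.9, -1.1,  1.2,  1.3, -0.1]))
top (array([ 0.53732155, -0.17345487,  0.00109222]), array([-0.7, -0.5,  0.5, -0.4,  0.5,  0.6, -0.3,  0.3]))
sc (array([ 0.53878832, -0.17348991,  0.01078258]), array([ 0.4, -1.7, -1. , -0.6, -0.8,  1.5,  1.5, -0.1]))
blocks 0.05 [array([ 0.5731, -0.1044,  0.05  ]), array([ 0.5023, -0.1039,  0.05  ]), array([ 0.5735, -0.2449,  0.05  ]), array([ 0.5028, -0.2433,  0.05  ])]
blocks 0.064 [array([ 0.5703, -0.1035,  0.064 ]), array([ 0.5002, -0.103 ,  0.064 ]), array([ 0.5707, -0.2426,  0.064 ]), array([ 0.5007, -0.2409,  0.064 ])]
handle [array([ 0.617, -0.05 ,  0.228]), array([ 0.617, -0.109,  0.228])]
tube top [array([0.5523, 0.2847, 0.034 ]), array([0.5221, 0.0592, 0.034 ])]
tube sc [array([0.5201, 0.059 , 0.034 ]), array([0.5575, 0.2879, 0.034 ])]
grease [ 0.67072181 -0.0059812   0.075     ] spacer [ 0.43589112 -0.00580757  0.012     ]
stop scene top-edge?  [array([ 0.518, -0.29 ,  0.075]), array([ 0.584, -0.289,  0.075])]
```

>>> drive_tool --plan "0 0 0.117 0 0 0 1;0 0 0.117 0 0 0 1;0 0 0.117 0 0 0 1;0 0 0.117 0 0 0 1;0 0 0.117 0 0 0 1;0 0 0.117 0 0 0 1;0 0 0.117 0 0 0 1;0 0 0.117 0 0 0 1;0 0 0.117 0 0 0 1;0 0 0.117 0 0 0 1;0 0 0.117 0 0 0 1;0 0 0.1 0 0 0 1"

```text
time_s: 1.1
position: [0.2022, 0.5909, 0.2556]
tool_rot: [0.759, 0.652, -0.001, 0.0]
force: [0.5, -0.0, -0.1]
grip_width: 0.998
```

>>> drive_tool --plan "0 0 0 -0.026 0.028 0 1;0 0 0 -0.026 0.028 0 1;0 0 0 -0.026 0.028 0 1;0 0 0 -0.026 0.028 0.01 1;0 0 0 -0.026 0.028 0.01 1;0 0 0 -0.026 0.028 0.01 1;0 0 0 -0.026 0.028 0.01 1;0 0 0 -0.026 0.028 0.01 1;0 0 0 -0.026 0.028 0.01 1;0 0 0 -0.026 0.028 0.01 1;0 0 0 -0.026 0.028 0.01 1;0 0 0 -0.026 0.028 0.01 1;0 0 0 -0.026 0.028 0 1;0 0 0 -0.026 0.028 0 1;0 0 0 0 0 0 1;0 0 0 0 0 0 1"

```text
time_s: 2.43
position: [0.5382, 0.1725, 0.1658]
tool_rot: [0.758, 0.652, -0.0, -0.0]
force: [-0.7, -0.3, 0.0]
grip_width: 1.003
```

```bash
python3 - <<'E'
from h import *
from scipy.spatial.transform import Rotation as R
snap('scene','s1.png',(280,100,480,240),4); s=ctrl.get_state()
print(s['time_s'],s['position'],R.from_quat(s['tool_rot']).as_matrix().round(3),s['force'])
E
```

```text
2.4833 [0.53705084 0.17355148 0.16577604] [[ 0.147  0.989 -0.002]
 [ 0.989 -0.147  0.   ]
 [ 0.    -0.002 -1.   ]] [-0.49198693 -0.10606219 -0.04015547]
```

View pics/s1.png

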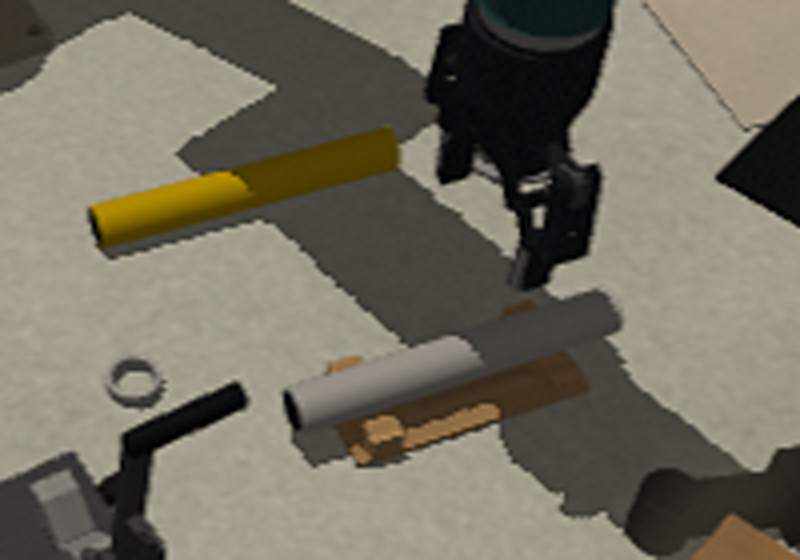

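The picture shows the open gripper directly over the silver tube's middle (450,365), so I descend and grip.

>>> drive_tool --plan "0 0 0 0 0 0.03 1;0 0 0 0 0 0.03 1;0 0 0 0 0 0.025 1;0 0 0 0 0 0.02 1;0 0 0 0 0 0.015 1;0 0 0 0 0 0.005 1;0 0 0 0 0 0 1;0 0 0 0 0 0 1" --grip_force 40

```text
time_s: 3.15
position: [0.5369, 0.1751, 0.0417]
tool_rot: [0.756, 0.654, 0.0, -0.0]
force: [0.0, -0.0, -0.0]
grip_width: 1.003
```

>>> drive_tool --plan "0 0 0 0 0 0 0;0 0 0 0 0 0 0;0 0 0 0 0 0 0;0 0 0 0 0 0 0;0 0 0 0 0 0 0;0 0 0 0 0 0 0;0 0 0 0 0 0 0;0 0 0 0 0 0 0;0 0 0 0 0 0 0;0 0 0 0 0 0 0;0 0 0 0 0 0 0;0 0 0 0 0 0 0"

```text
time_s: 4.15
position: [0.5379, 0.1742, 0.0422]
tool_rot: [0.757, 0.654, 0.001, 0.0]
force: [-1.4, -0.5, 6.6]
grip_width: 0.359
```

>>> drive_tool --plan "0 0 0 0 0 -0.01 0;0 0 0 0 0 -0.02 0;0 0 0 0 0 -0.03 0;0 0 0 0 0 -0.035 0;0 0 0 0 0 -0.035 0;0 0 0 0 0 -0.035 0;0 0 0 0 0 -0.035 0;0 0 0 0 0 -0.035 0;0 0 0 0 0 -0.025 0;0 0 -0.05 0 0 -0.01 0;0 0 -0.05 0 0 0 0;0 0 -0.052 0 0 0 0;0 0 0 0 0 0 0;0 0 0 0 0 0 0"

```text
time_s: 5.32
position: [0.5366, 0.174, 0.3108]
tool_rot: [0.705, 0.709, -0.001, -0.0]
force: [0.2, 0.0, -2.3]
grip_width: 0.358
```

>>> drive_tool --plan "0 0 0 -0.015 0 0 0;0 0 0 -0.027 0 0 0;0 0 0 -0.032 0 0 0;0 0 0 -0.032 0 0 0;0 0 0 -0.032 0 0 0;0 0 0 -0.032 0 0 0;0 0 0 -0.032 0 0 0;0 0 0 -0.032 0 0 0;0 0 0 -0.032 0 0 0;0 0 0 -0.027 0 0 0;0 0 0 -0.02 0 0 0;0 0 0 -0.014 0 0 0;0 0 0 0 0 0 0;0 0 0 0 0 0 0;0 0 0 0 0 0 0"

```text
time_s: 6.57
position: [0.539, -0.1519, 0.311]
tool_rot: [0.705, 0.709, 0.0, -0.001]
force: [-0.9, 0.1, -1.3]
grip_width: 0.363
```

```bash
python3 - <<'E'
from h import *
from scipy.spatial.transform import Rotation as R
s=ctrl.get_state()
print(s['time_s'],s['position'],R.from_quat(s['tool_rot']).as_matrix().round(4).tolist(),s['force'])
a=ctrl.grab_frame('top')[:,:,::-1]; cv2.imwrite('pics/raw_t2.png',a)
b=ctrl.grab_frame('scene')[:,:,::-1]; cv2.imwrite('pics/raw_s2.png',b)
a=cv2.resize(a[130:240,330:470],None,fx=4,fy=4,interpolation=cv2.INTER_CUBIC)
b=cv2.resize(b[140:310,190:380],None,fx=3.1,fy=3.1,interpolation=cv2.INTER_CUBIC)
c=np.zeros((max(a.shape[0],600),800,3),np.uint8); 
cv2.imwrite('pics/t2.png',a); cv2.imwrite('pics/s2.png',b)
E
```

```text
6.5667 [ 0.53900597 -0.15193114  0.31101278] [[-0.0062, 1.0, -0.0008], [1.0, 0.0062, 0.0011], [0.0011, -0.0008, -1.0]] [-0.93641287  0.13847368 -1.29496292]
```

View pics/s2.png

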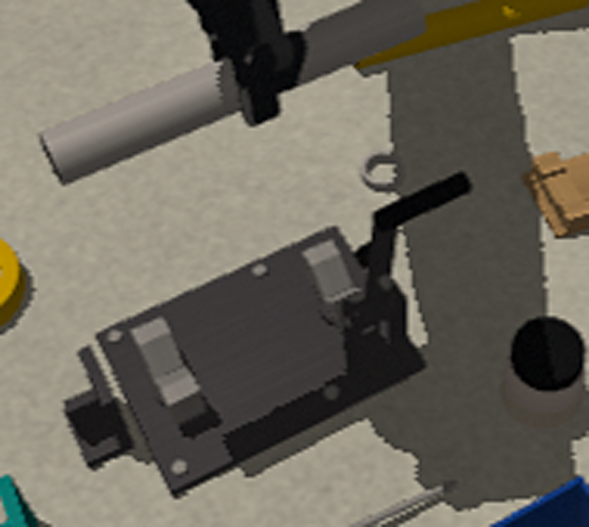

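>>> drive_tool --plan "0 0 0 0 0 0.015 0;0 0 0 0 0 0.03 0;0 0 0 0 0 0.03 0;0 0 0 0 0 0.03 0;0 0 0 0 0 0.03 0;0 0 0 0 0 0.03 0;0 0 0 0 0 0.02 0;0 0 0 0 0 0.015 0;0 0 0 0 0 0.01 0;0 0 0 0 0 0 0;0 0 0 0 0 0 0;0 0 0 0 0 0 0"

```text
time_s: 7.67
position: [0.5404, -0.1529, 0.1027]
tool_rot: [0.705, 0.709, 0.0, 0.001]
force: [0.1, -0.2, -1.5]
grip_width: 0.356
```

```bash
python3 - <<'E'
from h import *
s=ctrl.get_state()
print(s['time_s'],s['position'],s['tool_rot'],s['force'])
b=ctrl.grab_frame('scene')[:,:,::-1]; cv2.imwrite('pics/raw_s3.png',b)
b=cv2.convertScaleAbs(cv2.resize(b[190:305,205:340],None,fx=5,fy=5,interpolation=cv2.INTER_CUBIC),alpha=1.5)
cv2.imwrite('pics/s3.png',b)
E
```

```text
7.6667 [ 0.54042115 -0.15291264  0.10266152] [7.04788967e-01 7.09415986e-01 4.95151060e-04 1.10680758e-03] [ 0.08558166 -0.2250511  -1.50478552]
```

View pics/s3.png

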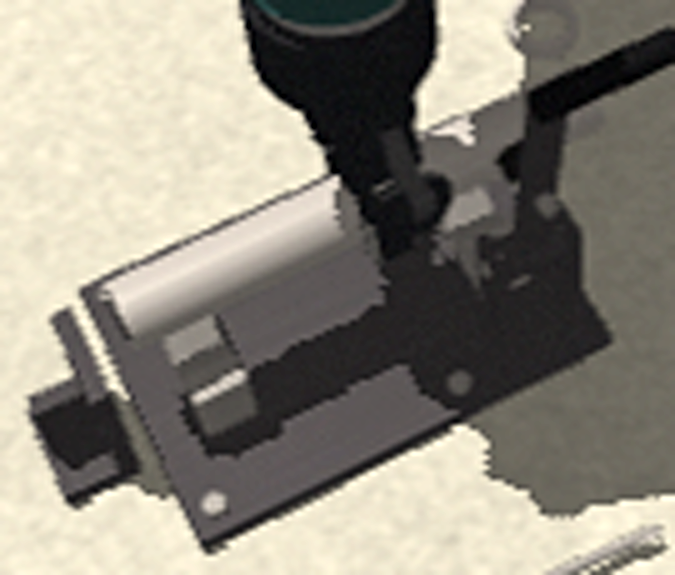

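The tube hangs above the Vs with its near end (120,312) clear of the stop plate (75,345). Now lowering by feel.

>>> drive_tool --plan "0 0 0 0 0 0.006 0;0 0 0 0 0 0.006 0;0 0 0 0 0 0.005 0;0 0 0 0 0 0.003 0;0 0 0 0 0 0.001 0;0 0 0 0 0 0.001 0;0 0 0 0 0 0.001 0;0 0 0 0 0 0 0;0 0 0 0 0 0 0"

```text
time_s: 8.47
position: [0.5393, -0.1529, 0.0784]
tool_rot: [0.705, 0.709, 0.0, 0.0]
force: [-0.9, 1.0, -2.2]
grip_width: 0.361
```

>>> drive_tool --plan "0 0 0 0 0 0.001 0;0 0 0 0 0 0.001 0;0 0 0 0 0 0.001 0;0 0 0 0 0 0 0"

```text
time_s: 8.8
position: [0.5391, -0.1528, 0.0751]
tool_rot: [0.705, 0.709, -0.0, -0.0]
force: [0.6, 1.0, -2.6]
grip_width: 0.36
```

>>> drive_tool --plan "0 0 0 0 0 0.001 0;0 0 0 0 0 0.001 0;0 0 0 0 0 0 0;0 0 0 0 0 0 0"

```text
time_s: 9.13
position: [0.5391, -0.1528, 0.0732]
tool_rot: [0.705, 0.709, -0.0, -0.0]
force: [-0.9, 0.6, -2.5]
grip_width: 0.359
```

>>> drive_tool --plan "0 0 0 0 0 0.001 0;0 0 0 0 0 0.001 0;0 0 0 0 0 0 0;0 0 0 0 0 0 0"

```text
time_s: 9.47
position: [0.5391, -0.1528, 0.0712]
tool_rot: [0.705, 0.709, -0.0, -0.0]
force: [0.3, 0.1, -2.9]
grip_width: 0.359
```

>>> drive_tool --plan "0 0 0 0 0 0.001 0;0 0 0 0 0 0.001 0;0 0 0 0 0 0 0;0 0 0 0 0 0 0"

```text
time_s: 9.8
position: [0.5391, -0.1528, 0.0692]
tool_rot: [0.705, 0.709, -0.0, -0.0]
force: [-0.2, -1.1, -2.5]
grip_width: 0.36
```

>>> drive_tool --plan "0 0 0 0 0 0.001 0;0 0 0 0 0 0 0;0 0 0 0 0 0 0"

```text
time_s: 10.05
position: [0.5392, -0.1528, 0.0682]
tool_rot: [0.705, 0.709, -0.0, -0.0]
force: [-0.4, -0.4, -2.2]
grip_width: 0.363
```

>>> drive_tool --plan "0 0 0 0 0 0.001 0;0 0 0 0 0 0 0;0 0 0 0 0 0 0"

```text
time_s: 10.3
position: [0.5392, -0.1528, 0.0672]
tool_rot: [0.705, 0.709, -0.0, -0.0]
force: [0.4, -0.1, -2.8]
grip_width: 0.357
```

>>> drive_tool --plan "0 0 0 0 0 0.001 0;0 0 0 0 0 0 0;0 0 0 0 0 0 0"

```text
time_s: 10.55
position: [0.5392, -0.1529, 0.0662]
tool_rot: [0.705, 0.709, -0.0, -0.0]
force: [-0.5, 0.0, -1.7]
grip_width: 0.361
```

>>> drive_tool --plan "0 0 0 0 0 0.001 0;0 0 0 0 0 0 0;0 0 0 0 0 0 0"

```text
time_s: 10.8
position: [0.5392, -0.1528, 0.0654]
tool_rot: [0.705, 0.709, -0.0, -0.0]
force: [0.3, 0.5, -1.2]
grip_width: 0.362
```

>>> drive_tool --plan "0 0 0 0 0 0.001 0;0 0 0 0 0 0 0;0 0 0 0 0 0 0"

```text
time_s: 11.05
position: [0.5392, -0.1529, 0.0653]
tool_rot: [0.705, 0.709, -0.0, 0.0]
force: [-3.4, 0.9, 5.1]
grip_width: 0.363
```

>>> drive_tool --plan "0 0 0 0 0 0.0005 0;0 0 0 0 0 0 0;0 0 0 0 0 0 0"

```text
time_s: 11.3
position: [0.5392, -0.1528, 0.0653]
tool_rot: [0.705, 0.709, -0.0, 0.0]
force: [-4.5, 0.9, 8.5]
grip_width: 0.359
```

>>> drive_tool --plan "0 0 0 0 -0.0005 0 0;0 0 0 0 0 0 0;0 0 0 0 0 0 0"

```text
time_s: 11.55
position: [0.5392, -0.1528, 0.0653]
tool_rot: [0.705, 0.709, 0.0, 0.0]
force: [-3.5, 1.8, 7.9]
grip_width: 0.357
```

```bash
python3 - <<'E'
from h import *
s=ctrl.get_state()
print(s['position'],s['tool_rot'],s['force'],s['ft_torque'])
E
```

```text
[ 0.53917602 -0.15284798  0.06525748] [7.04957470e-01 7.09249381e-01 3.38951248e-04 4.07707450e-04] [-3.47016537  1.84615413  7.90023023] [ 0.2142558   0.50726592 -0.08323929]
```

>>> drive_tool --plan "0 0 0 0 -0.001 0 0;0 0 0 0 0 0 0;0 0 0 0 0 0 0;0 0 0 0 0 0 0"

```text
time_s: 11.88
position: [0.5384, -0.1531, 0.0645]
tool_rot: [0.705, 0.709, 0.0, 0.001]
force: [-1.1, 0.6, 5.2]
grip_width: 0.36
```

```bash
python3 - <<'E'
from h import *
s=ctrl.get_state()
print(s['position'],s['tool_rot'],s['force'],s['ft_torque'])
E
```

```text
[ 0.53837074 -0.15306596  0.06451499] [7.05032707e-01 7.09174495e-01 2.81227713e-04 5.82564704e-04] [-1.10321878  0.61785989  5.21925899] [ 0.12397507  0.28654253 -0.12796965]
```

>>> drive_tool --plan "0 0 0 0 -0.0005 0.0005 0;0 0 0 0 0 0 0;0 0 0 0 0 0 0"

```text
time_s: 12.13
position: [0.5384, -0.1531, 0.0645]
tool_rot: [0.705, 0.709, 0.001, 0.001]
force: [-0.3, 1.2, 7.6]
grip_width: 0.364
```

>>> drive_tool --plan "0 0 0 0 -0.0005 0.0005 0;0 0 0 0 0 0 0;0 0 0 0 0 0 0"

```text
time_s: 12.38
position: [0.5383, -0.1531, 0.0644]
tool_rot: [0.705, 0.709, 0.001, 0.001]
force: [-0.7, 1.2, 10.5]
grip_width: 0.362
```

```bash
python3 - <<'E'
from h import *
s=ctrl.get_state()
print(s['position'],s['tool_rot'],s['force'],s['ft_torque'])
E
```

```text
[ 0.53831543 -0.15309992  0.06442794] [0.70499685 0.70920865 0.00104802 0.00119843] [-0.72110269  1.20068906 10.50543249] [ 0.3040567   0.27475123 -0.09647908]
```

>>> drive_tool --plan "0 0 0 0 0 -0.0006 0;0 0 0 -0.001 0 0 0;0 0 0 -0.001 0 0 0;0 0 0 -0.001 0 0 0;0 0 0 -0.001 0 0 0;0 0 0 -0.001 0 0 0;0 0 0 0 0 0 0"

```text
time_s: 12.97
position: [0.5379, -0.1555, 0.0641]
tool_rot: [0.705, 0.709, 0.003, -0.001]
force: [0.7, 8.8, 7.3]
grip_width: 0.359
```

>>> drive_tool --plan "0 0 0 -0.001 0 0 0;0 0 0 -0.001 0 0 0;0 0 0 -0.001 0 0 0;0 0 0 0 0 0 0"

```text
time_s: 13.3
position: [0.5379, -0.1583, 0.0641]
tool_rot: [0.705, 0.709, 0.003, -0.001]
force: [1.8, 9.1, 7.5]
grip_width: 0.36
```

>>> drive_tool --plan "0 0 0 -0.001 0 0 0;0 0 0 -0.001 0 0 0;0 0 0 0 0 0 0"

```text
time_s: 13.55
position: [0.5379, -0.1602, 0.0641]
tool_rot: [0.705, 0.709, 0.004, -0.001]
force: [1.1, 8.4, 7.7]
grip_width: 0.36
```

>>> drive_tool --plan "0 0 0 0 0 -0.0007 0;0 0 0 -0.001 0 0 0;0 0 0 0 0 0 0"

```text
time_s: 13.8
position: [0.5377, -0.1621, 0.0644]
tool_rot: [0.705, 0.709, 0.002, -0.001]
force: [2.0, 6.4, 4.5]
grip_width: 0.36
```

>>> drive_tool --plan "0 0 0 -0.001 0 0 0;0 0 0 -0.001 0 0 0;0 0 0 0 0 0 0"

```text
time_s: 14.05
position: [0.5377, -0.164, 0.0644]
tool_rot: [0.705, 0.709, 0.003, -0.001]
force: [0.8, 5.7, 4.7]
grip_width: 0.361
```

>>> drive_tool --plan "0 0 0 -0.001 0 0 0;0 0 0 -0.001 0 0 0;0 0 0 0 0 0 0"

```text
time_s: 14.3
position: [0.5377, -0.166, 0.0643]
tool_rot: [0.705, 0.709, 0.003, -0.001]
force: [1.9, 6.4, 4.8]
grip_width: 0.363
```

>>> drive_tool --plan "0 0 0 -0.001 0 0 0;0 0 0 -0.001 0 0 0;0 0 0 0 0 0 0"

```text
time_s: 14.55
position: [0.5377, -0.168, 0.0643]
tool_rot: [0.705, 0.709, 0.003, -0.001]
force: [1.3, 7.1, 5.0]
grip_width: 0.361
```

>>> drive_tool --plan "0 0 0 -0.001 0 0 0;0 0 0 -0.001 0 0 0;0 0 0 0 0 0 0"

```text
time_s: 14.8
position: [0.5377, -0.1685, 0.0643]
tool_rot: [0.705, 0.709, 0.004, -0.002]
force: [1.0, 10.6, 6.1]
grip_width: 0.364
```

>>> drive_tool --plan "0 0 0 -0.001 0 0 0;0 0 0 -0.001 0 0 0;0 0 0 0 0 0 0"

```text
time_s: 15.05
position: [0.5376, -0.1686, 0.0643]
tool_rot: [0.704, 0.71, 0.006, -0.004]
force: [1.7, 16.3, 8.6]
grip_width: 0.365
```

>>> drive_tool --plan "0 0 0 -0.001 0 0 0;0 0 0 -0.001 0 0 0;0 0 0 0 0 0 0"

```text
time_s: 15.3
position: [0.5376, -0.1687, 0.0643]
tool_rot: [0.704, 0.71, 0.007, -0.005]
force: [2.3, 20.9, 10.6]
grip_width: 0.359
```

>>> drive_tool --plan "0 0 0 0.001 0 0 0;0 0 0 0.001 0 0 0;0 0 0 0.001 0 0 0;0 0 0 0 0 0 0;0 0 0 0 0 0 0"

```text
time_s: 15.72
position: [0.5377, -0.1686, 0.0643]
tool_rot: [0.704, 0.71, 0.005, -0.003]
force: [2.3, 12.0, 7.5]
grip_width: 0.363
```

>>> drive_tool --plan "0 0 0 0.001 0 -0.0004 0;0 0 0 0 0 0 0;0 0 0 0 0 0 0"

```text
time_s: 15.97
position: [0.5376, -0.1685, 0.0643]
tool_rot: [0.705, 0.71, 0.004, -0.002]
force: [2.3, 8.8, 3.7]
grip_width: 0.358
```

>>> drive_tool --plan "0 0 0 0 0 0 0.45;0 0 0 0 0 0 0.55;0 0 0 0 0 0 0.7;0 0 0 0 0 0 0.7;0 0 0 0 0 0 0.7;0 0 0 0 0 0 0.7"

```text
time_s: 16.47
position: [0.5368, -0.1721, 0.0644]
tool_rot: [0.705, 0.709, -0.0, 0.0]
force: [-0.5, -0.3, 0.0]
grip_width: 0.699
```

```bash
python3 - <<'E'
from h import *
from scipy.spatial.transform import Rotation as R
s=ctrl.get_state()
print(s['time_s'],s['position'],R.from_quat(s['tool_rot']).as_matrix().round(4).tolist(),s['force'],s['qpos'])
E
```

```text
16.4667 [ 0.53676637 -0.17213153  0.06438817] [[-0.0056, 1.0, -0.0002], [1.0, 0.0056, -0.0002], [-0.0002, -0.0002, -1.0]] [-0.49348442 -0.29807887  0.02477973] [-4.24886466e-01  3.40539776e-01 -3.82928227e-01  8.47404324e-01
 -2.33448585e-04  1.14028709e+00]
```

>>> drive_tool --plan "0 0 0 0 0 -0.01 0.7;0 0 0 0 0 -0.025 0.7;0 0 0 0 0 -0.038 0.7;0 0 0 0 0 -0.038 0.7;0 0 0 0 0 -0.038 0.7;0 0 0 0 0 -0.038 0.7;0 0 0 0 0 -0.038 0.7;0 0 0 0.02 0.016 -0.03 0.7;0 0 0 0.02 0.016 0 0.7;0 0 0 0.02 0.016 0 0.7;0 0 0 0.02 0.016 0 0.7;0 0 0 0.022 0.017 0 0.7;0 0 0 0 0 0 0.7;0 0 0 0 0 0 0.7"

```text
time_s: 17.63
position: [0.6176, -0.0684, 0.32]
tool_rot: [0.704, 0.71, -0.0, 0.0]
force: [-0.5, -0.8, -0.5]
grip_width: 0.701
```

```bash
python3 - <<'E'
from h import *
s=ctrl.get_state()
print(s['time_s'],s['position'],s['tool_rot'],s['force'])
b=ctrl.grab_frame('scene')[:,:,::-1]; cv2.imwrite('pics/raw_s4.png',b)
S=lambda p:(200+p[0]/3.3-.35,165+p[1]/3.3-.35)
print([px('scene',*S(p),.228).round(4) for p in((463,112),(372,152))])
b=cv2.convertScaleAbs(cv2.resize(b[150:300,205:365],None,fx=4,fy=4,interpolation=cv2.INTER_CUBIC),alpha=1.6)
cv2.imwrite('pics/s4.png',b)
E
```

```text
17.6333 [ 0.61758592 -0.06838636  0.3199735 ] [ 7.04210319e-01  7.09991400e-01 -9.87121387e-05  1.72220388e-04] [-0.49952626 -0.84700996 -0.50937765]
[array([ 0.6196, -0.0481,  0.228 ]), array([ 0.6186, -0.1077,  0.228 ])]
```

View pics/s4.png

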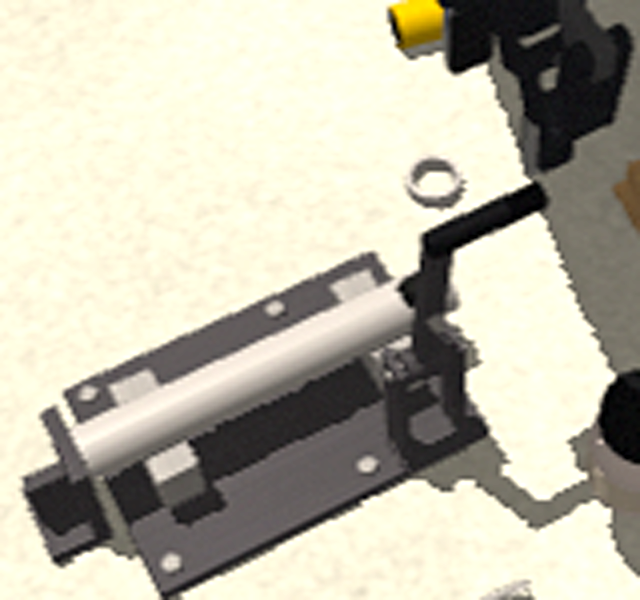

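Tube lies in both Vs against the stop plate (75,440); handle runs (430,240) to (540,195), under the fingers. Descend on the handle and grip.

>>> drive_tool --plan "0 0 0 0 0.001 0.02 0.7;0 0 0 0 0 0.025 0.7;0 0 0 0 0 0.02 0.7;0 0 0 0 0 0.012 0.7;0 0 0 0 0 0.007 0.7;0 0 0 0 0 0 0.7;0 0 0 0 0 0 0.7" --grip_force 40

```text
time_s: 18.27
position: [0.6183, -0.0699, 0.2362]
tool_rot: [0.705, 0.709, 0.0, 0.0]
force: [0.5, -0.3, 0.1]
grip_width: 0.699
```

>>> drive_tool --plan "0 0 0 0 0 0 0.5;0 0 0 0 0 0 0.4;0 0 0 0 0 0 0.3;0 0 0 0 0 0 0.2;0 0 0 0 0 0 0.1;0 0 0 0 0 0 0;0 0 0 0 0 0 0;0 0 0 0 0 0 0;0 0 0 0 0 0 0;0 0 0 0 0 0 0;0 0 0 0 0 0 0"

```text
time_s: 19.18
position: [0.6185, -0.0694, 0.2364]
tool_rot: [0.705, 0.709, 0.0, 0.0]
force: [-1.6, -0.5, 5.9]
grip_width: 0.146
```

```bash
python3 - <<'E'
from h import *
s=ctrl.get_state()
print(s['position'],s['tool_rot'],s['force'])
# arc rows: theta from 1.72 to 0.16
th=np.linspace(1.72,0.16,21); x=.5377+.06-.135*np.cos(th); z=.095+.135*np.sin(th)
for t,a,b,c,d in zip(th[1:],np.diff(x)*1e3,np.diff(z)*1e3,x[1:],z[1:]): print(f'{t:.2f} ty {a:.1f} tz {-b:.1f}  x{c:.4f} z{d:.4f}')
E
```

```text
[ 0.61849943 -0.06940577  0.2364017 ] [7.04984459e-01 7.09222568e-01 2.65364689e-04 4.37816718e-04] [-1.5847188  -0.51141309  5.8939578 ]
1.64 ty -10.5 tz -1.2  x0.6073 z0.2297
1.56 ty -10.5 tz -0.3  x0.5968 z0.2300
1.49 ty -10.5 tz 0.5  x0.5863 z0.2295
1.41 ty -10.4 tz 1.3  x0.5758 z0.2282
1.33 ty -10.3 tz 2.1  x0.5655 z0.2261
1.25 ty -10.1 tz 2.9  x0.5554 z0.2232
1.17 ty -9.9 tz 3.7  x0.5455 z0.2195
1.10 ty -9.5 tz 4.4  x0.5360 z0.2151
1.02 ty -9.2 tz 5.2  x0.5268 z0.2099
0.94 ty -8.7 tz 5.9  x0.5181 z0.2040
0.86 ty -8.3 tz 6.5  x0.5098 z0.1975
0.78 ty -7.7 tz 7.2  x0.5021 z0.1903
0.71 ty -7.1 tz 7.7  x0.4950 z0.1826
0.63 ty -6.5 tz 8.3  x0.4885 z0.1743
0.55 ty -5.8 tz 8.8  x0.4826 z0.1656
0.47 ty -5.1 tz 9.2  x0.4775 z0.1564
0.39 ty -4.4 tz 9.6  x0.4730 z0.1468
0.32 ty -3.7 tz 9.9  x0.4694 z0.1370
0.24 ty -2.9 tz 10.1  x0.4665 z0.1268
0.16 ty -2.1 tz 10.3  x0.4644 z0.1165
```

>>> drive_tool --plan "0 0 0 0 -0.005 -0.0008 0;0 0 0 0 -0.0055 -0.0004 0;0 0 0 0 -0.0105 -0.0003 0;0 0 0 0 -0.0105 0.0005 0;0 0 0 0 -0.0104 0.0013 0;0 0 0 0 -0.0103 0.0021 0;0 0 0 0 -0.0101 0.0029 0;0 0 0 0 0 0 0;0 0 0 0 0 0 0"

```text
time_s: 19.93
position: [0.5589, -0.0696, 0.2336]
tool_rot: [0.705, 0.709, 0.003, 0.003]
force: [0.2, 1.4, 11.1]
grip_width: 0.148
```

>>> drive_tool --plan "0 0 0 0 -0.0099 0.0037 0;0 0 0 0 -0.0095 0.0044 0;0 0 0 0 -0.0092 0.0052 0;0 0 0 0 -0.0087 0.0059 0;0 0 0 0 -0.0083 0.0065 0;0 0 0 0 -0.0077 0.0072 0;0 0 0 0 0 0 0;0 0 0 0 0 0 0"

```text
time_s: 20.6
position: [0.504, -0.0698, 0.1982]
tool_rot: [0.705, 0.709, 0.002, 0.001]
force: [1.7, 2.3, 4.4]
grip_width: 0.145
```

>>> drive_tool --plan "0 0 0 0 -0.0071 0.0077 0;0 0 0 0 -0.0065 0.0083 0;0 0 0 0 -0.0058 0.0088 0;0 0 0 0 -0.0051 0.0092 0;0 0 0 0 -0.0044 0.0096 0;0 0 0 0 0 0 0;0 0 0 0 0 0 0"

```text
time_s: 21.18
position: [0.4742, -0.0699, 0.153]
tool_rot: [0.705, 0.709, 0.001, -0.0]
force: [5.2, 1.4, -3.8]
grip_width: 0.146
```

>>> drive_tool --plan "0 0 0 0 -0.003 0.008 0;0 0 0 0 -0.0024 0.008 0;0 0 0 0 -0.0017 0.008 0;0 0 0 0 -0.0015 0.009 0;0 0 0 0 -0.0008 0.009 0;0 0 0 0 -0.0003 0.006 0;0 0 0 0 0 0.003 0;0 0 0 0 0 0 0;0 0 0 0 0 0 0"

```text
time_s: 21.93
position: [0.4629, -0.07, 0.102]
tool_rot: [0.705, 0.709, -0.001, -0.001]
force: [-0.6, 0.7, 1.1]
grip_width: 0.148
```

>>> drive_tool --plan "0 0 0 0 0.0001 0.003 0;0 0 0 0 0.0001 0.003 0;0 0 0 0 0 0 0;0 0 0 0 0 0 0"

```text
time_s: 22.27
position: [0.4628, -0.07, 0.0961]
tool_rot: [0.705, 0.709, -0.001, -0.001]
force: [-2.4, 0.9, 2.9]
grip_width: 0.145
```

>>> drive_tool --plan "0 0 0 0 0.0002 0.003 0;0 0 0 0 0 0 0;0 0 0 0 0 0 0"

```text
time_s: 22.52
position: [0.4628, -0.0699, 0.0932]
tool_rot: [0.705, 0.709, -0.001, -0.001]
force: [-4.3, 1.8, 4.6]
grip_width: 0.145
```

>>> drive_tool --plan "0 0 0 0 0 0.002 0;0 0 0 0 0 0.001 0;0 0 0 0 0 0 0;0 0 0 0 0 0 0"

```text
time_s: 22.85
position: [0.4628, -0.07, 0.0902]
tool_rot: [0.705, 0.709, -0.001, -0.001]
force: [-4.4, 2.0, 4.7]
grip_width: 0.148
```

>>> drive_tool --plan "0 0 0 0 0.0002 0.002 0;0 0 0 0 0 0.001 0;0 0 0 0 0 0 0;0 0 0 0 0 0 0"

```text
time_s: 23.18
position: [0.463, -0.0699, 0.0872]
tool_rot: [0.705, 0.709, -0.001, -0.001]
force: [-5.4, 2.4, 3.7]
grip_width: 0.151
```

>>> drive_tool --plan "0 0 0 0 0.0002 0.002 0;0 0 0 0 0 0.001 0;0 0 0 0 0 0 0;0 0 0 0 0 0 0"

```text
time_s: 23.52
position: [0.4632, -0.0699, 0.0845]
tool_rot: [0.705, 0.709, -0.001, -0.001]
force: [-7.1, 1.5, 7.6]
grip_width: 0.144
```

>>> drive_tool --plan "0 0 0 0 0.0005 0.002 0;0 0 0 0 0 0.001 0;0 0 0 0 0 0 0;0 0 0 0 0 0 0"

```text
time_s: 23.85
position: [0.4634, -0.07, 0.0814]
tool_rot: [0.705, 0.709, -0.001, -0.002]
force: [-6.2, 0.4, 7.4]
grip_width: 0.146
```

>>> drive_tool --plan "0 0 0 0 0.0005 0.001 0;0 0 0 0 0 0.001 0;0 0 0 0 0 0 0;0 0 0 0 0 0 0"

```text
time_s: 24.18
position: [0.4637, -0.0699, 0.0795]
tool_rot: [0.705, 0.709, -0.001, -0.002]
force: [-7.3, 2.0, 8.1]
grip_width: 0.148
```

```bash
python3 - <<'E'
from h import *
s=ctrl.get_state()
print(s['time_s'],s['position'],s['tool_rot'],s['force'])
b=ctrl.grab_frame('scene')[:,:,::-1]; cv2.imwrite('pics/raw_s5.png',b)
b=cv2.convertScaleAbs(cv2.resize(b[190:305,205:345],None,fx=5,fy=5,interpolation=cv2.INTER_CUBIC),alpha=1.7)
cv2.imwrite('pics/s5.png',b)
E
```

```text
24.1833 [ 0.46370745 -0.06994586  0.07948451] [ 0.7050194   0.70918451 -0.00146734 -0.00167786] [-7.30337606  1.97135936  8.13593357]
```

View pics/s5.png

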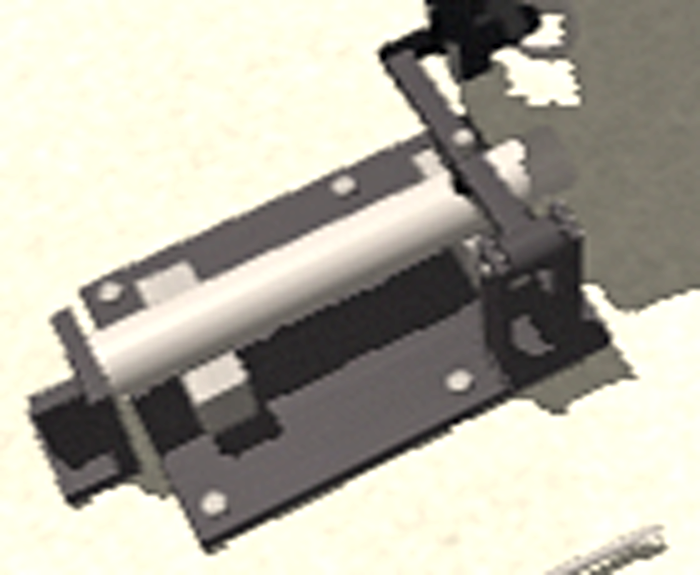

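Lever is down with pad on the tube (465,185), tube end at the stop (95,350), and handle force is up about 4 N from free swing, so the pad presses. Release and withdraw.

>>> drive_tool --plan "0 0 0 0 0 0 0.25;0 0 0 0 0 0 0.35;0 0 0 0 0 0 0.4;0 0 0 0 0 0 0.4;0 0 0 0 0 0 0.4;0 0 0 0 0 0 0.4"

```text
time_s: 24.73
position: [0.4661, -0.0704, 0.0797]
tool_rot: [0.705, 0.709, 0.0, 0.0]
force: [-0.1, -0.3, -0.7]
grip_width: 0.397
```

>>> drive_tool --plan "0 0 0 0 0 -0.005 0.4;0 0 0 0 0 -0.01 0.4;0 0 0 0 0 -0.02 0.4;0 0 0 0 0 -0.03 0.4;0 0 0 0 0 -0.03 0.4;0 0 0 0.03 0 -0.03 0.4;0 0 0 0.03 0 -0.03 0.4;0 0 0 0.03 0 0 0.4;0 0 0 0 0 0 0.4;0 0 0 0 0 0 0.4"

```text
time_s: 25.57
position: [0.4657, 0.0197, 0.2353]
tool_rot: [0.704, 0.71, 0.001, 0.001]
force: [0.2, -0.1, 0.1]
grip_width: 0.401
```

```bash
python3 - <<'E'
from h import *
s=ctrl.get_state()
print(s['time_s'],s['position'],s['force'])
b=ctrl.grab_frame('scene')[:,:,::-1]; cv2.imwrite('pics/raw_s6.png',b)
b=cv2.convertScaleAbs(cv2.resize(b[190:305,205:345],None,fx=5,fy=5,interpolation=cv2.INTER_CUBIC),alpha=1.7)
cv2.imwrite('pics/s6.png',b)
E
```

```text
25.5667 [0.46570105 0.01974274 0.23529389] [ 0.16217159 -0.0990672   0.06710099]
```

View pics/s6.png

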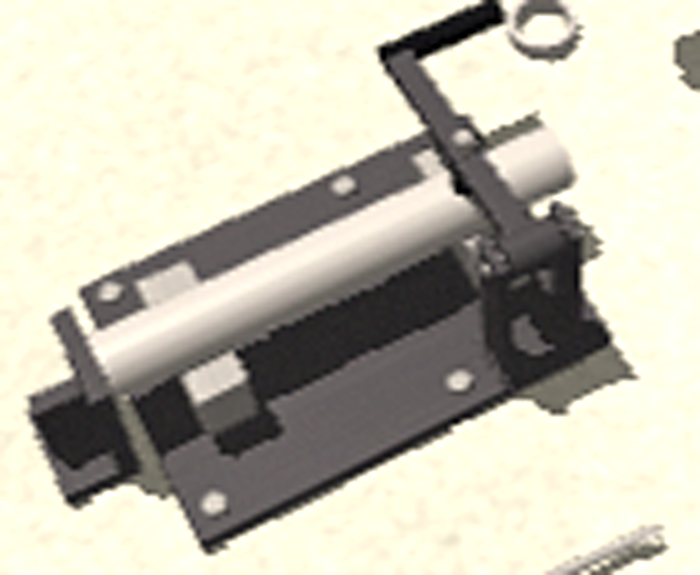

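```bash
python3 - <<'E'
from h import *
for th in(-.06,-.1,-.14,-.17,-.2):
    x=.5377+.06-.135*np.cos(th); z=.095+.135*np.sin(th)
    print(th,((proj('scene',[[x,-.1035,z],[x,-.047,z]])-[205,190])*5).round(0).tolist())
E
```

```text
-0.06 [[392.0, 42.0], [497.0, -4.0]]
-0.1 [[393.0, 49.0], [498.0, 4.0]]
-0.14 [[394.0, 57.0], [499.0, 11.0]]
-0.17 [[396.0, 63.0], [500.0, 17.0]]
-0.2 [[397.0, 69.0], [501.0, 23.0]]
```

```bash
python3 -c "
from h import *
print(ctrl.job_done())"
```

```text
the job is handed in; nothing more can be done
None
```

I bedded the tube in both V-blocks by feel, slid it against the end stop, released it, swung the clamp shut by its handle, withdrew the arm and handed the job in at about 26 s. The hand-in gives no verdict.

- **Bedding:** the tube first stuck on one V face. I nudged it across until the sideways force was near zero; after that, about 1 mm more push moved it no further.
- **Stop:** the wrist reading along the tube peaked at 21 N. About 6 N of that was sliding friction, so roughly 14 N was on the stop. That is above the 3–8 N aim but under the 30 N limit. I backed it off to under 9 N before letting go.
- **Clamp:** the handle force rose about 4 N over the free swing, which suggests the pad presses with roughly 9 N.
- **Lever angle:** two checks disagreed. The arm's position gave about -0.17 rad (6–7 mm of pad squeeze), while the last picture gave about -0.13 rad (4–5 mm). The force reading suggests less still, 3–4 mm. I judged it a firm hold on all of these.
- **Last picture:** the tube is in both Vs with its end at the stop, the lever stayed down after release, and the arm is clear with about 0 N on the wrist. I saw nothing else on the bench disturbed.

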